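# Build a heat-flow measuring stack and latch the guard door

## Robot

A 6-joint arm with a two-finger parallel gripper is mounted at the origin on the work surface. World frame = base frame: x ahead of the robot, y to its left, z up, the work surface at z = 0. Lengths are in m, angles in rad, forces in N, time in s.
With the tool pointing down it reaches from about 0.3 to 0.875 m from the base axis. Payload 6.4 kg.
Tool frame: the origin (TCP) lies at the centre of the arm's flange, where the gripper is bolted on; the fingertips stand ctrl.nose_length ahead of it and the grasp point (between the pads) lies 155 mm ahead of it (ctrl.nose_length is the distance from the TCP to the fingertips, in m); z points along the fingers, y is the line along which they close (so a half turn about z gives the same grasp; the last joint's range is limited). The gripper opens to 85 mm and grips with 20 to 120 N. Pads are 22 mm wide; open, the fingers measure 114 mm over their backs; the gripper's body (76 mm by 85 mm) begins 54 mm behind the grasp point. The pads swing forward as they close: fully open they stand 13 mm farther back than shut.
Start: joints at [0.919, 0.181, 1.607, -0, 1.354, -0.206], TCP at [0.248, 0.519, 0.405] pointing down, gripper open.
Joint ranges: [-2.99, 2.99], [-0.89, 2.07], [0.3, 2.58], [-1.14, 4.28], [0, 2.63], [-3.12, 3.12]. Speed limits (rad/s): [2.57, 2.57, 3.01, 3.14, 3.14, 3.14].

## Interface

Orientations are given as [roll, pitch, yaw] about the fixed x, y, z axes, in that order (R = Rz(yaw) Ry(pitch) Rx(roll)).
In Python, from rig import ctrl, imaging, finder gives the robot as it stands.
- The arm moves only by the shell command python3 -m crank 'ROWS' [FORCE]. ROWS is text: rows parted by semicolons, each of 7 numbers parted by spaces: the finger opening in mm, from 0 to 85.4, then the shift along the tool's x, y, z in mm, then the turn, a rotation vector about the tool's x, y, z in degrees. In form: jaw tx ty tz ax ay az; .... A call has 1 to 12 rows; each row shifts and turns the commanded pose from where the row before left it, along the tool's axes as they then stand; what a row does not reach is not made up. A row lasts 1/12 s, in which the tool goes at most 41.7 mm and 7.16 degrees, less where a joint would pass 70% of its speed; a pose out of reach is approached as far as the arm can. A call with a gripper value outside its range is refused whole. The fingers move at their own pace and stop on an object; FORCE is the grip in N (left out, the last holds). Time passes only in rows, so rows that do not move let the fingers close. It gives the time, the measured TCP pose, the force, the opening and the grip force at its end, in the units of the state.
- ctrl.get_state(): the state, without advancing time (a new reading comes with each control period).
- imaging.read_camera(name): name is "side" or "top"; returns (picture, depth): 480x640x3 uint8, red, green, blue; 480x640 float32, m along the optical axis (not along the pixel's ray), 0 where there is no reading.
- imaging.camera_info(name): a dict with "intrinsics" (3x3 intrinsics, pixels), "k1" (the pictures are not rectified: a ray, as slopes to the right and down, at radius r is drawn at 1 + k1 r^2 times it, then the intrinsics apply), "camera_from_world" (4x4, takes a point from world to camera coordinates). Camera axes: x right, y up, looking along -z (the intrinsics and any distortion apply to the point x, -y, -z); pixel columns grow to the right and rows downward; lengths in m; the calibration is good to about 2 mm. A picture is of the moment at which its call begins. camera_info takes no time and is no camera call.
- ctrl.sign_off(): hands the job in; it is judged then, once.
Trained networks look in the newest picture that a camera, given by its name, has taken for a name from the list of things; names that differ only in an ending like _2 or _b are one class to them, and where a whole thing is asked for, a point or a joint stands for the part that bears it (a point fixed in the world has none). Each returns a list of dicts, best first, with "p" (0 to 1); they miss things now and then, are a little off and sometimes report something else, mostly with a low value. They report only what shows in the picture. A call takes as long as a camera call. They do not tell look-alikes from the thing itself.
- finder.outline_of(thing, camera): "mask" (480x640 bool, what is visible of it) and "rect" ([left, top, width, height] in pixels, round what is visible of it).
The state is a dict: "clock": time; "q": joint angles; "joint_velocities": joint speeds; "joint_efforts": joint torques, N m; "eef_pos": TCP position; "orientation": TCP orientation; "force": force on the tool from outside, world axes, zero at the start; "torque": the same for the moment, N m; "finger_gap": finger opening in m; "finger_force": force on a finger pad.
Only numpy, scipy, OpenCV 4.12 (cv2) and the standard library are available. Lean on these libraries where they do the work, as an engineer would, in place of code of your own. Each camera call takes 0.05 s, during which the arm holds its last target. There are 200 camera calls.

## Task

Build the measuring stack in the open guard: one steel reference disc on the copper heater plate, the green specimen on it and the other steel disc on top, all flat and centred over one another on the plate, set down and not dropped. Then push the guard's door shut until its catch snaps in. Leave the black and cream discs, the jar and the hand-held meter where they are.

Things in the scene. Friction and masses are not known exactly. Their poses are not given: they have to be found in the camera images.
- apparatus: Fixed heat-flow apparatus. Origin: middle of its guard, at bench level, z up. The guard is an open-topped white box, 180 mm square inside, walls 12 mm thick, tops 104 mm above the bench; its front (the door) looks along -x, hinge at the +y front corner, catch at the -y one. Behind it, at (165, -105) mm, a 300 mm column carries the upper heater, swung away backwards.
- plate_top (a point): Centre of the top face of the round copper heater plate in the middle of the guard, 40 mm above the bench. The plate is 96 mm across, with a thin dark ring of 65 mm diameter scribed round the centre; the stack goes here. z up.
- reference_a: Steel reference disc (about 0.5 kg) with a small dark bore in its rim, 60 mm across and 22 mm thick, lying flat; origin at the centre of its underside, z up. The two steel discs are alike: either may go below.
- reference_b: The other steel reference disc, the same: 60 mm across, 22 mm thick; origin at the centre of its underside, z up.
- specimen_green: Green laminate specimen disc, the one to be measured, 60 mm across and 18 mm thick, lying flat; origin at the centre of its underside, z up. It starts, like the steel discs and the black one, on a dark felt 3 mm thick.
- specimen_black: Black plastic specimen disc, not wanted now, among the others on the felt, 60 mm across and 18 mm thick, lying flat; origin at the centre of its underside, z up.
- specimen_cream: Cream plastic specimen disc, not wanted now, 60 mm across and 18 mm thick, lying flat; origin at the centre of its underside, z up.
- guard_door (a joint): Angle of the door about its upright hinge, rad: 0 shut, growing outwards, 1.57 square to the guard's front; starts open and stays where it is left. Steel-framed glass panel, 200 mm from hinge axis to edge, 14 mm thick, 16 to 104 mm above the bench. It meets the catch at about 0.09 rad, needs 3 to 8 N at door_push to ride over it, and snaps in below about 0.02 rad.
- guard_door_hinge (a point): On the hinge axis, in the plane of the door's inner face, 60 mm above the bench. This frame turns with the door: -y runs along the door to its free edge, -x is the outward normal of its outer face, which lies 14 mm out.
- door_push (a point): A good place to push: on the plain outer face of the door, 135 mm from the hinge axis and 60 mm above the bench. Axes as guard_door_hinge: push along +x. The latch case, 14 mm proud of the outer face, begins 161 mm from the hinge.
- latch_tongue (a joint): How far the catch's brass tongue is pressed back into the door, in m: 0 is fully out (as it stands with the door open and again when it has snapped in behind the keeper), up to about 0.0065 while it rides over the keeper's lip.
- paste_jar: White jar with a red cap, 60 mm across, 62 mm tall, bystander; origin at the centre of its underside.
- pocket_meter: Black hand-held meter, 150 x 64 x 28 mm, bystander; origin at the centre of its underside, x along its length.
There are look-alikes about, which are no part of the job. Leave any brown or yellow look-alike of the reference_b alone. Of the things shaped like the specimen_green, the green one is meant.

How it is judged:
On the way, in this order (a step that is already met when the one before it is completed fails the run):
1. with the door still open, the stack stands on the plate, steel, green, steel, flat and centred, and is released (z of specimen_green in the frame of plate_top between 0.019 and 0.025 m and horizontal distance between specimen_green and plate_top below 0.007 m and angle between specimen_green's own z axis and vertical below 0.06 rad and ((z of reference_a in the frame of plate_top between -0.003 and 0.003 m and horizontal distance between each of reference_a, reference_b and plate_top below 0.007 m and angle between each of reference_a, reference_b's own z axis and vertical below 0.06 rad and z of reference_b in the frame of plate_top between 0.037 and 0.043 m) or (z of reference_b in the frame of plate_top between -0.003 and 0.003 m and horizontal distance between each of reference_b, reference_a and plate_top below 0.007 m and angle between each of reference_b, reference_a's own z axis and vertical below 0.06 rad and z of reference_a in the frame of plate_top between 0.037 and 0.043 m)) and horizontal distance between each of reference_a, reference_b and specimen_green below 0.006 m and contact force between the fingers and reference_a below 0.5 N and contact force between the fingers and reference_b below 0.5 N and contact force between the fingers and specimen_green below 0.5 N and linear speed of each of reference_a, reference_b, specimen_green below 0.03 m/s and value of joint guard_door above 0.3 rad), for 0.2 s.
2. the door is shut and the tongue has snapped in behind the keeper (value of joint guard_door below 0.035 rad and value of joint latch_tongue below 0.003 m), for 0.2 s.
At the end, for the whole second after the job is handed in: Steel, green, steel lie stacked on the plate, flat (3 mm in height, 0.06 rad), each within 7 mm of the plate's centre, the steel discs within 6 mm of the green one, released and still (0.03 m/s); the door is below 0.035 rad with its tongue out to within 3 mm (all of step 2 and z of specimen_green in the frame of plate_top between 0.019 and 0.025 m and horizontal distance between specimen_green and plate_top below 0.007 m and angle between specimen_green's own z axis and vertical below 0.06 rad and ((z of reference_a in the frame of plate_top between -0.003 and 0.003 m and horizontal distance between each of reference_a, reference_b and plate_top below 0.007 m and angle between each of reference_a, reference_b's own z axis and vertical below 0.06 rad and z of reference_b in the frame of plate_top between 0.037 and 0.043 m) or (z of reference_b in the frame of plate_top between -0.003 and 0.003 m and horizontal distance between each of reference_b, reference_a and plate_top below 0.007 m and angle between each of reference_b, reference_a's own z axis and vertical below 0.06 rad and z of reference_a in the frame of plate_top between 0.037 and 0.043 m)) and horizontal distance between each of reference_a, reference_b and specimen_green below 0.006 m and contact force between the fingers and reference_a below 0.5 N and contact force between the fingers and reference_b below 0.5 N and contact force between the fingers and specimen_green below 0.5 N and linear speed of each of reference_a, reference_b, specimen_green below 0.03 m/s); the robot touches nothing.
It fails at once if a disc of the stack is dropped onto the plate or stack (falls there, out of the fingers, faster than 0.6 m/s) ((horizontal distance between reference_a and plate_top below 0.04 m and height (world z) of reference_a below 0.085 m and linear speed of reference_a above 0.6 m/s and contact force between the fingers and reference_a below 0.5 N) or (horizontal distance between reference_b and plate_top below 0.04 m and height (world z) of reference_b below 0.085 m and linear speed of reference_b above 0.6 m/s and contact force between the fingers and reference_b below 0.5 N) or (horizontal distance between specimen_green and plate_top below 0.04 m and height (world z) of specimen_green below 0.085 m and linear speed of specimen_green above 0.6 m/s and contact force between the fingers and specimen_green below 0.5 N)).
It fails at once if the black or the cream disc is moved more than 30 mm (distance of any of specimen_black, specimen_cream from where it was at the start of the episode above 0.03 m).
It fails at once if the jar or the meter is moved more than 30 mm (distance of any of paste_jar, pocket_meter from where it was at the start of the episode above 0.03 m).
It also fails if it takes over 70 s, if anything falls off the work surface, if the arm or the gripper's body presses on something with over 40 N, if the wrist force passes 120 N, or if a joint passes its speed limit or range.

## Working session

There is one attempt and no reset: what is moved stays moved. The work goes in short steps, Python scripts to look and compute and a shell command to move; the robot and the scene stay as the last step left them, time stands still between calls to the robot, and variables do not carry over. Pictures are saved under pics/ and viewed, at most 11 in all, crops included, and the job is handed in when it is done.

```bash
ls; mkdir -p pics; cat > h.py <<'E'
import numpy as np, cv2
from rig import ctrl, imaging, finder
def world(cam, depth, us, vs):
    i=imaging.camera_info(cam); K=np.array(i["intrinsics"]); k1=i["k1"]; T=np.linalg.inv(np.array(i["camera_from_world"]))
    us=np.asarray(us,float); vs=np.asarray(vs,float)
    p=np.stack([us,vs],-1).reshape(-1,1,2)
    n=cv2.undistortPoints(p,K,np.array([k1,0,0,0,0.])).reshape(-1,2)
    d=depth[np.round(vs).astype(int),np.round(us).astype(int)]
    P=np.stack([n[:,0]*d,-n[:,1]*d,-d,np.ones_like(d)],-1)
    return (P@T.T)[:,:3]
E
python3 - <<'E'
from h import *
ims=[]
for c in("side","top"):
    p,d=imaging.read_camera(c); cv2.imwrite(f"pics/{c}0.png",p[...,::-1]); np.save(f"{c}0.npy",d)
    T=np.linalg.inv(np.array(imaging.camera_info(c)["camera_from_world"])); print(c,T.round(3),imaging.camera_info(c)["intrinsics"],imaging.camera_info(c)["k1"])
print(ctrl.get_state(),ctrl.nose_length)
E
```

```text
pics
side [[ 0.692  0.492 -0.529  0.017]
 [-0.722  0.45  -0.526 -0.606]
 [-0.021  0.745  0.666  0.708]
 [ 0.     0.     0.     1.   ]] [[472.15059576   0.         317.44690711]
 [  0.         472.15059576 235.41260716]
 [  0.           0.           1.        ]] 0.009124803935053176
top [[-1.800e-02  9.860e-01 -1.670e-01  3.120e-01]
 [-1.000e+00 -1.800e-02  1.000e-03 -1.150e-01]
 [-2.000e-03  1.670e-01  9.860e-01  1.416e+00]
 [ 0.000e+00  0.000e+00  0.000e+00  1.000e+00]] [[582.35040769   0.         320.03039263]
 [  0.         582.35040769 233.74273321]
 [  0.           0.           1.        ]] -0.1576122384127536
{'clock': 0.1, 'q': array([ 9.18729374e-01,  1.81485670e-01,  1.60788153e+00,  2.28771109e-05,
        1.35381691e+00, -2.06318192e-01]), 'joint_velocities': array([-0.00159353, -0.00120647, -0.0038587 , -0.00045523,  0.00082403,
       -0.00039153]), 'joint_efforts': array([-1.10852929e-03, -4.45880985e+01, -3.52240348e+01, -3.22979367e-04,
        4.18367505e-03,  3.95564268e-05]), 'eef_pos': array([0.2477567 , 0.51864231, 0.40387618]), 'orientation': array([-3.14003952e+00, -3.47882184e-04,  2.69583868e+00]), 'force': array([-0.76649466,  0.11580918,  0.11489476]), 'torque': array([ 0.05791461, -0.05187128,  0.02518701]), 'finger_force': 0.0, 'finger_gap': 0.0854137182209951} 0.1734
```

View pics/side0.png

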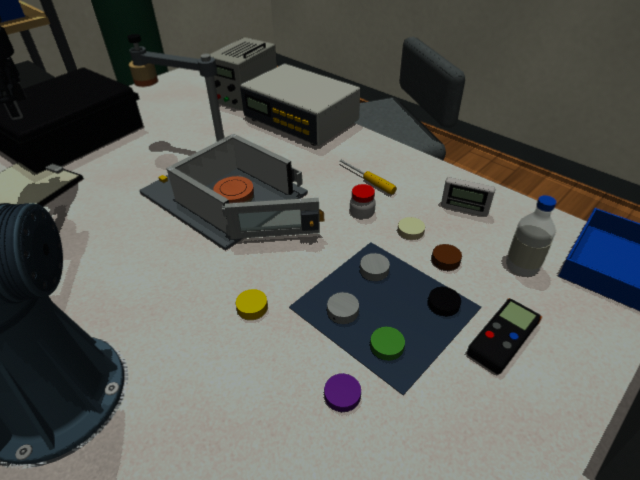

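View pics/top0.png

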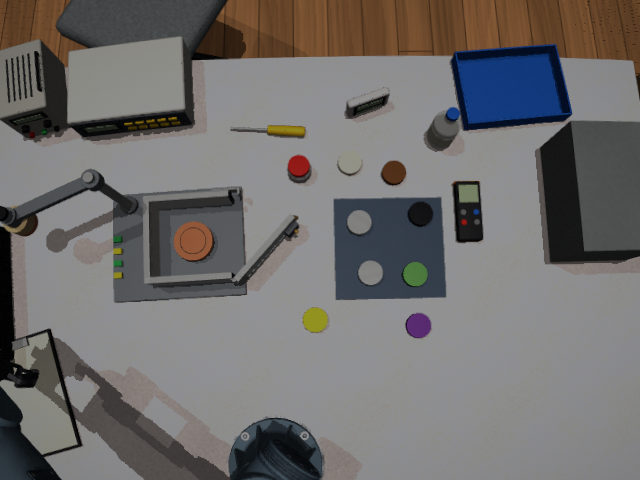

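The side view shows the guard with its door half open and copper plate at (233,190). In the top view the steels are at (359,222) and (371,272), green (415,273), black (420,213), plate (193,240), door hinge (238,281) and free edge (293,220). Next I'll get metric positions.

```bash
cat > m.py <<'E'
from h import *
def disc(cam,pic,D,u,v,r=0.030,zr=None,win=40):
    vs,us=np.mgrid[max(0,v-win):min(480,v+win),max(0,u-win):min(640,u+win)].reshape(2,-1)
    ok=D[vs,us]>0; us,vs=us[ok],vs[ok]
    P=world(cam,D,us,vs); c0=world(cam,D,[u],[v])[0]
    zt=c0[2] if zr is None else zr
    m=(abs(P[:,2]-zt)<0.004)&(np.hypot(*(P[:,:2]-c0[:2]).T)<r*1.6)
    # connected to seed
    M=np.zeros((480,640),np.uint8); M[vs[m],us[m]]=1
    n,L=cv2.connectedComponents(M); s=L[vs,us]==L[v,u]; Q=P[m&s]
    (cx,cy),R=cv2.minEnclosingCircle(Q[:,:2].astype(np.float32))
    return np.r_[cx,cy,R,np.median(Q[:,2]),Q[:,:2].mean(0),len(Q)].round(4)
E
python3 - <<'E'
from m import *
S={"top":dict(A=(359,222),B=(371,272),G=(415,273),K=(420,213),P=(193,240),jar=(299,164)),
"side":dict(A=(375,262),B=(343,302),G=(388,340),K=(444,297),P=(233,188),jar=(363,190))}
for c in S:
    D=np.load(c+"0.npy"); pic=cv2.imread(f"pics/{c}0.png")
    for k,(u,v) in S[c].items(): print(c,k,disc(c,pic,D,u,v,0.048 if k=="P" else .03))
D=np.load("top0.npy")
for uv in [(238,281),(293,220),(250,265),(270,242),(145,285),(147,196),(238,190),(150,200),(150,279),(235,195)]: print(uv,world("top",D,[uv[0]],[uv[1]]).round(3))
E
```

```text
top A [ 5.766e-01 -2.107e-01  3.010e-02  2.330e-02  5.765e-01 -2.119e-01
  2.660e+02]
top B [ 4.526e-01 -2.343e-01  3.020e-02  2.370e-02  4.512e-01 -2.340e-01
  3.050e+02]
top G [ 4.466e-01 -3.433e-01  3.020e-02  2.200e-02  4.466e-01 -3.431e-01
  3.650e+02]
top K [ 5.960e-01 -3.648e-01  3.090e-02  2.120e-02  5.961e-01 -3.640e-01
  3.790e+02]
top P [5.353e-01 1.911e-01 4.860e-02 3.970e-02 5.350e-01 1.911e-01 9.330e+02]
top jar [ 7.161e-01 -6.850e-02  2.370e-02  5.930e-02  7.174e-01 -6.580e-02
  5.500e+01]
side A [ 5.754e-01 -2.116e-01  3.090e-02  2.510e-02  5.744e-01 -2.121e-01
  4.680e+02]
side B [ 4.516e-01 -2.352e-01  3.130e-02  2.500e-02  4.503e-01 -2.359e-01
  6.450e+02]
side G [ 4.459e-01 -3.432e-01  3.080e-02  2.100e-02  4.448e-01 -3.445e-01
  7.940e+02]
side K [ 5.953e-01 -3.639e-01  3.110e-02  2.080e-02  5.933e-01 -3.652e-01
  6.310e+02]
side P [5.338e-01 1.915e-01 4.950e-02 4.050e-02 5.354e-01 1.897e-01 6.750e+02]
side jar [ 7.112e-01 -6.710e-02  2.810e-02  6.180e-02  7.091e-01 -6.800e-02
  2.710e+02]
(238, 281) [[0.429 0.071 0.107]]
(293, 220) [[ 0.57  -0.054  0.093]]
(250, 265) [[0.465 0.044 0.108]]
(270, 242) [[ 0.518 -0.001  0.101]]
(145, 285) [[0.431 0.315 0.012]]
(147, 196) [[0.632 0.288 0.104]]
(238, 190) [[0.647 0.076 0.084]]
(150, 200) [[0.623 0.281 0.103]]
(150, 279) [[0.437 0.274 0.106]]
(235, 195) [[0.652 0.093 0.013]]
```

```bash
python3 -m crank '85 0 0 0 0 0 7.1; 85 0 0 0 0 0 7.1; 85 0 0 0 0 0 7.1; 85 0 0 0 0 0 7.1; 85 0 0 0 0 0 7.1; 85 0 0 0 0 0 7.1; 85 0 0 0 0 0 7.1; 85 0 0 0 0 0 7.1; 85 0 0 0 0 0 7.1; 85 0 0 0 0 0 0.6' 40; python3 -m crank '85 -39 10 0 0 0 0; 85 -39 10 0 0 0 0; 85 -39 10 0 0 0 0; 85 -39 10 0 0 0 0; 85 -39 10 0 0 0 0; 85 -39 10 0 0 0 0; 85 -39 10 0 0 0 0; 85 -39 10 0 0 0 0; 85 -39 10 0 0 0 0; 85 -39 10 0 0 0 0; 85 -39 10 0 0 0 0; 85 0 0 0 0 0 0'
```

```text
clock: 0.93
eef_pos: [0.2478, 0.5187, 0.4042]
orientation: [-3.141, 0.001, 1.565]
force: [-0.5, 0.3, 0.3]
finger_gap: 0.0848
finger_force: 0.0
clock: 1.93
eef_pos: [0.3591, 0.0838, 0.405]
orientation: [3.14, 0.003, 1.564]
force: [-0.1, -0.6, 0.1]
finger_gap: 0.0849
finger_force: 0.0
```

```bash
python3 -m crank '85 -39.5 12 0 0 0 0; 85 -39.5 12 0 0 0 0; 85 -39.5 12 0 0 0 0; 85 -39.5 12 0 0 0 0; 85 -39.5 12 0 0 0 0; 85 -39.5 12 0 0 0 0; 85 -39.5 12 0 0 0 0; 85 -40.5 11 0 0 0 0; 85 0 0 0 0 0 0'; python3 -m crank '85 0 0 40 0 0 0; 85 0 0 40 0 0 0; 85 0 0 40 0 0 0; 85 0 0 30 0 0 0; 85 0 0 0 0 0 0; 85 0 0 0 0 0 0'
python3 - <<'E'
from h import *
p,d=imaging.read_camera("side"); cv2.imwrite("pics/s1.png",cv2.resize(p[180:420,230:550,::-1],None,fx=2,fy=2))
print(ctrl.get_state()["eef_pos"])
E
```

```text
clock: 2.68
eef_pos: [0.4534, -0.2327, 0.4042]
orientation: [3.141, 0.002, 1.569]
force: [-0.5, 0.4, -0.1]
finger_gap: 0.085
finger_force: 0.0
clock: 3.18
eef_pos: [0.4519, -0.2261, 0.2535]
orientation: [-3.138, -0.003, 1.572]
force: [-0.1, -0.5, 0.4]
finger_gap: 0.0849
finger_force: 0.0
[ 0.45285451 -0.22696132  0.25554594]
```

View pics/s1.png

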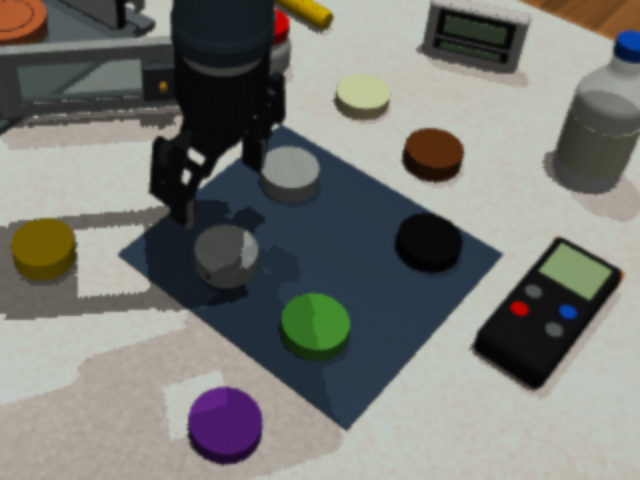

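The gripper stands above steel disc B (crop (228,255)); fingers straddle in world x. It sits a few mm off in y, so I'll correct that and descend.

```bash
cat >> h.py <<'E'
def avg(n=6):
    e=[];o=[]
    for _ in range(n):
        imaging.read_camera("top"); s=ctrl.get_state(); e.append(s["eef_pos"]); o.append(s["orientation"])
    o=np.array(o); o[:,0]%=2*np.pi
    print(np.mean(e,0).round(4),np.std(e,0).round(4),np.mean(o,0).round(4),s["force"].round(1),round(s["finger_gap"],4),s["clock"])
E
python3 -m crank '85 -7.5 -1 0 0 0 0; 85 0 0 20 0 0 0; 85 0 0 20 0 0 0; 85 0 0 0 0 0 0; 85 0 0 0 0 0 0'; python3 -c "from h import *; avg()"
```

```text
clock: 3.65
eef_pos: [0.4517, -0.2351, 0.2161]
orientation: [3.141, 0.001, 1.57]
force: [0.1, 0.3, -0.1]
finger_gap: 0.0847
finger_force: 0.0
[ 0.452  -0.2352  0.2165] [0.0001 0.0002 0.0003] [3.1393e+00 2.0000e-03 1.5703e+00] [ 0.5 -0.2 -0. ] 0.0852 3.95
```

```bash
python3 -m crank '85 0 0 15 0 0 0; 85 0 0 12 0 0 0; 85 0 0 8 0 0 0; 85 0 0 0 0 0 0; 85 0 0 0 0 0 0'; python3 -c "
from h import *
avg(4)
p,d=imaging.read_camera('side'); cv2.imwrite('pics/s2.png',cv2.resize(p[240:340,280:430,::-1],None,fx=4,fy=4,interpolation=cv2.INTER_CUBIC))"
```

```text
clock: 4.37
eef_pos: [0.451, -0.2343, 0.179]
orientation: [-3.14, -0.001, 1.57]
force: [-0.4, -0.1, 0.1]
finger_gap: 0.085
finger_force: 0.0
[ 0.4515 -0.2347  0.1799] [0.0001 0.0001 0.0002] [3.1414e+00 2.0000e-04 1.5701e+00] [ 0.1  1.  -0.3] 0.0852 4.5667
```

View pics/s2.png

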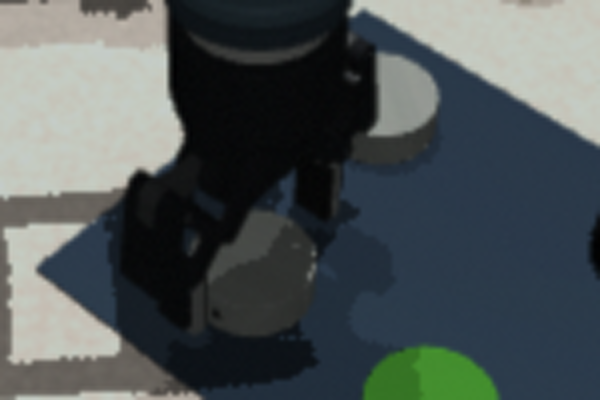

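The disc at (262,270) sits between the fingers (tips at about (190,325) and (318,215)), so I'll close.

```bash
python3 -m crank '50 0 0 0 0 0 0; 50 0 0 0 0 0 0; 50 0 0 0 0 0 0; 50 0 0 0 0 0 0; 50 0 0 0 0 0 0; 50 0 0 0 0 0 0' 60;  python3 -c "from h import *; avg(2)"
```

```text
clock: 5.12
eef_pos: [0.4516, -0.2347, 0.1806]
orientation: [3.141, 0.001, 1.57]
force: [-1.2, 1.5, 6.4]
finger_gap: 0.0575
finger_force: 63.2
[ 0.4516 -0.2347  0.1806] [0. 0. 0.] [3.1408e+00 5.0000e-04 1.5701e+00] [1.  1.5 6.8] 0.0578 5.2167
```

```bash
python3 -m crank '50 0 0 -10 0 0 0; 50 0 0 -30 0 0 0; 50 0 0 -40 0 0 0; 50 0 0 -40 0 0 0; 50 0 0 0 0 0 0; 50 0 0 0 0 0 0';  python3 - <<'E'
from m import *
avg(2)
p,d=imaging.read_camera("side"); cv2.imwrite("pics/s3.png",cv2.resize(p[120:320,260:500,::-1],None,fx=3,fy=3))
E
```

```text
clock: 5.72
eef_pos: [0.4518, -0.2349, 0.3023]
orientation: [3.138, 0.003, 1.57]
force: [-0.1, -0.7, -5.8]
finger_gap: 0.0576
finger_force: 67.6
[ 0.4507 -0.234   0.2991] [0.0002 0.0002 0.0008] [ 3.1427e+00 -9.0000e-04  1.5701e+00] [-0.2  0.9 -6. ] 0.0575 5.8167
```

View pics/s3.png

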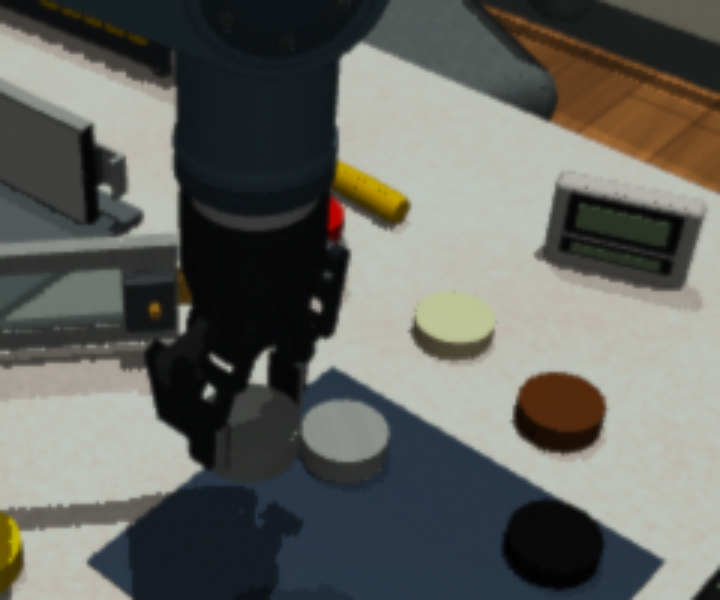

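Disc B hangs flat in the fingers. I'm carrying it to the plate.

```bash
python3 -m crank '50 0 0 -20 0 0 0; 50 20 4 -20 0 0 0; 50 38 7.5 0 0 0 0; 50 38 7.5 0 0 0 0; 50 38 7.5 0 0 0 0; 50 38 7.5 0 0 0 0; 50 38 7.5 0 0 0 0; 50 38 7.5 0 0 0 0; 50 38 7.5 0 0 0 0; 50 38 7.5 0 0 0 0; 50 38 7.5 0 0 0 0; 50 38 7.5 0 0 0 0'; python3 -m crank '50 25 5 0 0 0 0; 50 0 0 0 0 0 0; 50 0 0 0 0 0 0; 50 0 0 0 0 0 0'; python3 -c "from h import *; avg(4)"
```

```text
clock: 6.87
eef_pos: [0.5296, 0.1673, 0.3368]
orientation: [-3.136, 0.001, 1.57]
force: [0.9, -1.2, -5.4]
finger_gap: 0.0581
finger_force: 67.6
clock: 7.2
eef_pos: [0.5348, 0.1902, 0.3372]
orientation: [-3.137, 0.001, 1.571]
force: [-0.7, 0.0, -5.8]
finger_gap: 0.0578
finger_force: 67.4
[0.5353 0.1894 0.3385] [0.0002 0.0002 0.0005] [3.1439e+00 6.0000e-04 1.5688e+00] [ 0.   0.2 -5.3] 0.0577 7.4
```

```bash
python3 -m crank '50 2 0 20 0 0 0; 50 0 0 30 0 0 0; 50 0 0 30 0 0 0; 50 0 0 25 0 0 0; 50 0 0 0 0 0 0; 50 0 0 0 0 0 0; 50 0 0 0 0 0 0'; python3 -c "from h import *; avg(4)
p,d=imaging.read_camera('top'); cv2.imwrite('pics/t4.png',cv2.resize(p[170:320,100:320,::-1],None,fx=3,fy=3))
p,d=imaging.read_camera('side'); cv2.imwrite('pics/s4.png',cv2.resize(p[120:260,150:350,::-1],None,fx=4,fy=4))"
```

```text
clock: 7.98
eef_pos: [0.5366, 0.1921, 0.2364]
orientation: [3.139, -0.0, 1.569]
force: [0.7, 0.4, -5.3]
finger_gap: 0.0576
finger_force: 67.3
[0.5368 0.1924 0.237 ] [0.0001 0.0001 0.0002] [ 3.1376e+00 -6.0000e-04  1.5697e+00] [ 0.4  0.4 -5.2] 0.0572 8.1833
```

View pics/s4.png

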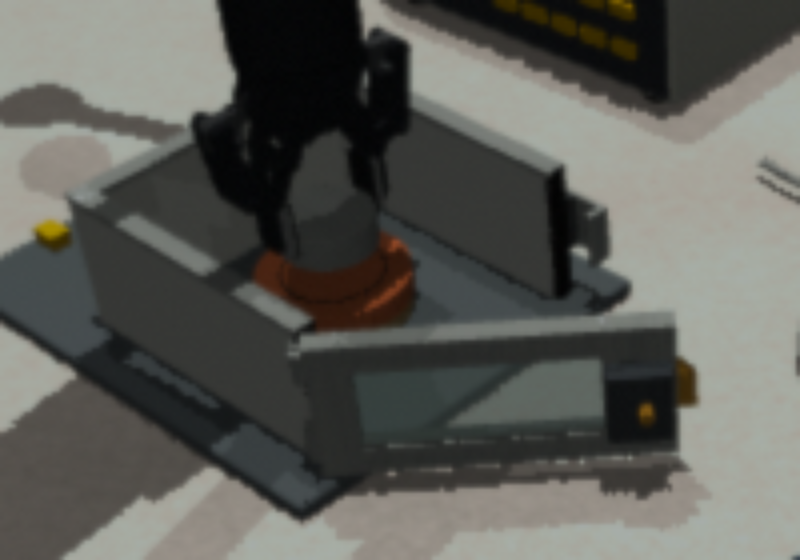

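The disc hangs just above the plate, concentric with the scribed ring. I'll shift 2 mm and lower it gently.

```bash
python3 -m crank '50 -1 -2 6 0 0 0; 50 0 0 6 0 0 0; 50 0 0 3 0 0 0; 50 0 0 1.5 0 0 0; 50 0 0 0 0 0 0; 50 0 0 0 0 0 0'; python3 -c "from h import *; avg(3)"
```

```text
clock: 8.78
eef_pos: [0.5336, 0.1914, 0.2179]
orientation: [-3.141, 0.0, 1.57]
force: [1.6, 0.5, -5.7]
finger_gap: 0.0573
finger_force: 67.6
[0.5336 0.1914 0.218 ] [0. 0. 0.] [ 3.1416 -0.      1.57  ] [-0.1  0.7 -4.8] 0.057 8.9333
```

```bash
python3 -m crank '50 0 1 0.7 0 0 0; 50 0 0 0 0 0 0; 50 0 0 0 0 0 0'; python3 -m crank '50 0 0 0.7 0 0 0; 50 0 0 0 0 0 0; 50 0 0 0 0 0 0'; python3 -c "from h import *; avg(2)"
```

```text
clock: 9.18
eef_pos: [0.5347, 0.1915, 0.2177]
orientation: [3.142, -0.0, 1.57]
force: [-0.5, -0.1, -1.9]
finger_gap: 0.0579
finger_force: 68.0
clock: 9.43
eef_pos: [0.5347, 0.1915, 0.2177]
orientation: [3.141, 0.0, 1.57]
force: [-4.1, -1.3, 5.0]
finger_gap: 0.0576
finger_force: 68.8
[0.5347 0.1915 0.2177] [0. 0. 0.] [3.1414 0.     1.5702] [-4.2 -0.2  5.8] 0.0577 9.5333
```

```bash
python3 -m crank '60 0 0 -0.7 0 0 0; 66 0 0 0 0 0 0; 75 0 0 0 0 0 0; 85 0 0 0 0 0 0; 85 0 0 0 0 0 0; 85 0 0 -5 0 0 0; 85 0 0 -15 0 0 0; 85 0 0 -35 0 0 0; 85 0 0 -40 0 0 0; 85 0 0 -25 0 0 0; 85 0 0 0 0 0 0; 85 0 0 0 0 0 0'; python3 - <<'E'
from m import *
avg(2)
for c,(u,v) in dict(side=(235,180)).items():
    p,d=imaging.read_camera(c); 
    for vv in (170,175,180): print(world(c,d,[u],[vv]).round(3), disc(c,p,d,u,vv))
E
```

```text
clock: 10.53
eef_pos: [0.5353, 0.1915, 0.3401]
orientation: [3.137, -0.001, 1.57]
force: [-1.3, 0.0, -0.9]
finger_gap: 0.085
finger_force: 0.0
[0.5344 0.1914 0.3374] [0.0002 0.     0.0006] [ 3.1415 -0.      1.5701] [-0.6  0.7 -0.7] 0.0855 10.6333
[[0.607 0.28  0.014]] [5.928e-01 2.618e-01 3.910e-02 1.280e-02 6.067e-01 2.674e-01 1.370e+02]
[[0.551 0.198 0.064]] [5.345e-01 1.912e-01 3.060e-02 6.210e-02 5.345e-01 1.898e-01 2.730e+02]
[[0.541 0.186 0.06 ]] [5.329e-01 1.919e-01 3.280e-02 6.180e-02 5.329e-01 1.881e-01 3.230e+02]
```

```bash
python3 -m crank '85 -38 -6 0 0 0 0; 85 -38 -6 0 0 0 0; 85 -38 -6 0 0 0 0; 85 -38 -6 0 0 0 0; 85 -38 -6 0 0 0 0; 85 -38 -6 0 0 0 0; 85 -38 -6 0 0 0 0; 85 -38 -6 0 0 0 0; 85 -38 -6 0 0 0 0; 85 -38 -6 0 0 0 0; 85 -38 -6 0 0 0 0; 85 -38 -6 0 0 0 0'; python3 -m crank '85 -38 -8 0 0 0 0; 85 -38 -8 0 0 0 0; 85 -3 0 20 0 0 0; 85 0 0 40 0 0 0; 85 0 0 40 0 0 0; 85 0 0 22 0 0 0; 85 0 0 0 0 0 0; 85 0 0 0 0 0 0'; python3 -c "from h import *; avg(4)"
```

```text
clock: 11.68
eef_pos: [0.4611, -0.266, 0.3358]
orientation: [-3.139, -0.002, 1.57]
force: [1.0, 0.2, -0.1]
finger_gap: 0.0845
finger_force: 0.0
clock: 12.35
eef_pos: [0.4454, -0.3427, 0.2132]
orientation: [-3.138, -0.004, 1.57]
force: [0.2, -0.4, 0.4]
finger_gap: 0.0851
finger_force: 0.0
[ 0.4467 -0.344   0.2167] [0.0003 0.0003 0.0009] [3.1404e+00 1.4000e-03 1.5702e+00] [0.3 0.3 0.9] 0.0849 12.55
```

```bash
python3 -m crank '85 0 0 18 0 0 0; 85 0 0 12 0 0 0; 85 0 0 5 0 0 0; 85 0 0 0 0 0 0; 85 0 0 0 0 0 0; 50 0 0 0 0 0 0; 50 0 0 0 0 0 0; 50 0 0 0 0 0 0; 50 0 0 0 0 0 0; 50 0 0 0 0 0 0; 50 0 0 0 0 0 0' 60;  python3 -c "from h import *; avg(2)"
```

```text
clock: 13.47
eef_pos: [0.4466, -0.344, 0.1819]
orientation: [3.14, 0.001, 1.57]
force: [-0.7, 0.8, 6.7]
finger_gap: 0.0572
finger_force: 62.8
[ 0.4466 -0.344   0.1819] [0. 0. 0.] [3.1405e+00 1.4000e-03 1.5702e+00] [-0.7  1.7  6.4] 0.0572 13.5667
```

```bash
python3 -m crank '50 0 0 -10 0 0 0; 50 0 0 -30 0 0 0; 50 0 0 -40 0 0 0; 50 0 0 -40 0 0 0; 50 20 3 -38 0 0 0; 50 38 6 0 0 0 0; 50 38 6 0 0 0 0; 50 38 6 0 0 0 0; 50 38 6 0 0 0 0; 50 38 6 0 0 0 0; 50 38 6 0 0 0 0; 50 38 6 0 0 0 0'; python3 -m crank '50 38 6 0 0 0 0; 50 38 6 0 0 0 0; 50 38 6 0 0 0 0; 50 38 6 0 0 0 0; 50 38 7 0 0 0 0; 50 38 7 0 0 0 0; 50 20 6 0 0 0 0; 50 10 1 0 0 0 0; 50 0 0 0 0 0 0; 50 0 0 0 0 0 0; 50 0 0 0 0 0 0'; python3 -c "from h import *; avg(4)"
```

```text
clock: 14.57
eef_pos: [0.491, -0.0563, 0.3382]
orientation: [3.141, 0.0, 1.57]
force: [0.4, -0.6, -0.7]
finger_gap: 0.057
finger_force: 64.4
clock: 15.48
eef_pos: [0.5363, 0.1985, 0.3373]
orientation: [-3.141, 0.001, 1.569]
force: [-1.2, -0.9, -1.9]
finger_gap: 0.0571
finger_force: 64.4
[0.5365 0.1984 0.3373] [0.0001 0.0001 0.    ] [3.1418e+00 3.0000e-04 1.5682e+00] [-0.5  0.3 -0.2] 0.057 15.6833
```

```bash
python3 -m crank '50 -8 -1.5 20 0 0 0; 50 0 0 30 0 0 0; 50 0 0 25 0 0 0; 50 0 0 10 0 0 0; 50 0 0 5 0 0 0; 50 0 0 0 0 0 0; 50 0 0 0 0 0 0'; python3 -c "from h import *; avg(4)"
```

```text
clock: 16.27
eef_pos: [0.5357, 0.1917, 0.2484]
orientation: [3.14, -0.0, 1.57]
force: [0.1, 1.3, -0.9]
finger_gap: 0.0568
finger_force: 64.4
[0.5358 0.1919 0.2489] [0.0001 0.     0.0001] [ 3.1388e+00 -4.0000e-04  1.5701e+00] [ 0.1 -0.  -1.9] 0.0571 16.4667
```

```bash
python3 -m crank '50 -1 -1 4 0 0 0; 50 0 0 2 0 0 0; 50 0 0 1 0 0 0; 50 0 0 0 0 0 0; 50 0 0 0 0 0 0'; python3 -c "from h import *; avg(2)";  python3 -m crank '50 0 0 0.7 0 0 0; 50 0 0 0 0 0 0; 50 0 0 0 0 0 0'; python3 -c "from h import *; avg(2)"
```

```text
clock: 16.88
eef_pos: [0.534, 0.1908, 0.2409]
orientation: [-3.141, 0.0, 1.57]
force: [-3.0, -1.5, 5.1]
finger_gap: 0.0572
finger_force: 65.2
[0.534  0.1908 0.2409] [0. 0. 0.] [3.1416e+00 2.0000e-04 1.5702e+00] [-3.9 -0.7  6.1] 0.0572 16.9833
clock: 17.23
eef_pos: [0.534, 0.1908, 0.2409]
orientation: [-3.142, 0.0, 1.57]
force: [-5.9, -1.2, 10.0]
finger_gap: 0.0568
finger_force: 65.8
[0.534  0.1908 0.2409] [0. 0. 0.] [3.1417e+00 3.0000e-04 1.5703e+00] [-5.5 -0.9 11.2] 0.0571 17.3333
```

Landed at exactly the expected height, so I'll ease off, release and rise.

```bash
python3 -m crank '57 0 0 -1 0 0 0; 62 0 0 0 0 0 0; 70 0 0 0 0 0 0; 85 0 0 0 0 0 0; 85 0 0 0 0 0 0; 85 0 0 -5 0 0 0; 85 0 0 -15 0 0 0; 85 0 0 -30 0 0 0; 85 0 0 -30 0 0 0; 85 0 0 -20 0 0 0; 85 0 0 0 0 0 0; 85 0 0 0 0 0 0'; python3 - <<'E'
from m import *
avg(2)
c="side";p,d=imaging.read_camera(c); cv2.imwrite("pics/s5.png",cv2.resize(p[120:260,150:350,::-1],None,fx=4,fy=4))
for m in finder.outline_of("specimen_green",c)[:3]: print(m["p"],m["rect"])
g=(p[...,1].astype(int)>p[...,0]*1.5)&(p[...,1]>p[...,2]*1.5)&(p[...,1]>40)
vs,us=np.nonzero(g&(np.arange(480)[:,None]<240)); P=world(c,d,us,vs); t=P[P[:,2]>0.078]
print(len(t),cv2.minEnclosingCircle(t[:,:2].astype(np.float32)),np.median(t,0))
E
```

```text
clock: 18.33
eef_pos: [0.5345, 0.1909, 0.3423]
orientation: [3.138, -0.0, 1.57]
force: [-0.1, 0.1, -0.8]
finger_gap: 0.0848
finger_force: 0.0
[0.5337 0.1907 0.3402] [0.0002 0.     0.0005] [3.1421e+00 1.0000e-04 1.5701e+00] [-0.7  1.  -0.7] 0.0853 18.4333
0.98 [323.1, 368.4, 35.9, 45.0]
0.63 [216.6, 164.9, 32.7, 25.7]
271 ((0.28380563855171204, -0.1961556226015091), 0.4896470904350281) [0.53304719 0.18943598 0.08021923]
```

View pics/s5.png

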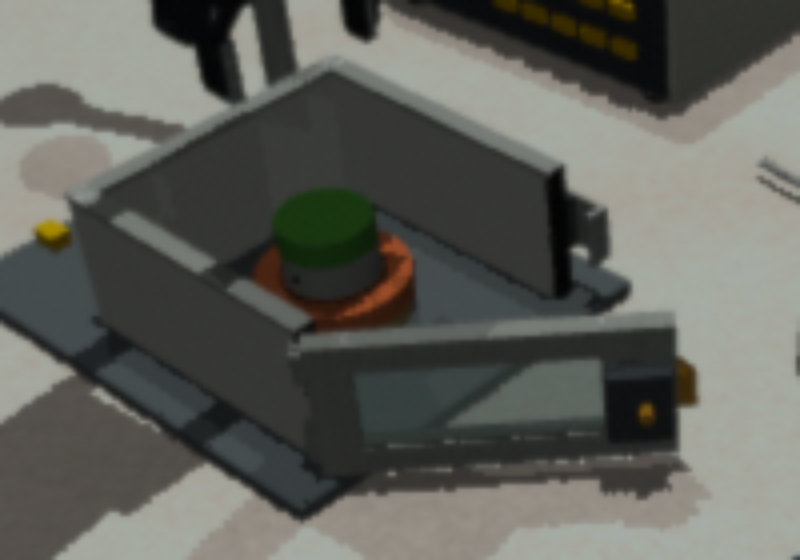

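Green lies squarely on the steel (crop (325,225)), both centred on the plate. Next is the second steel disc.

```bash
python3 -m crank '85 -38 4 0 0 0 0; 85 -38 4 0 0 0 0; 85 -38 4 0 0 0 0; 85 -38 4 0 0 0 0; 85 -38 4 0 0 0 0; 85 -38 4 0 0 0 0; 85 -38 4 0 0 0 0; 85 -38 4 0 0 0 0; 85 -38 4 0 0 0 0; 85 -38 4 0 0 0 0; 85 -22 3 0 0 0 0; 85 0 0 0 0 0 0'; python3 -m crank '85 0 0 20 0 0 0; 85 0 0 40 0 0 0; 85 0 0 40 0 0 0; 85 0 0 20 0 0 0; 85 0 0 0 0 0 0; 85 0 0 0 0 0 0'; python3 -c "from h import *; avg(4)"
```

```text
clock: 19.53
eef_pos: [0.5764, -0.216, 0.3391]
orientation: [-3.14, 0.001, 1.565]
force: [-1.2, 1.6, 0.6]
finger_gap: 0.0849
finger_force: 0.0
clock: 20.03
eef_pos: [0.576, -0.2102, 0.2187]
orientation: [-3.138, -0.003, 1.57]
force: [1.6, -0.6, -0.0]
finger_gap: 0.0849
finger_force: 0.0
[ 0.5775 -0.2113  0.2222] [0.0003 0.0003 0.0009] [3.1395e+00 1.2000e-03 1.5704e+00] [-0.5  0.2 -0.1] 0.0847 20.2333
```

```bash
python3 -m crank '85 0 -1 20 0 0 0; 85 0 0 15 0 0 0; 85 0 0 5.5 0 0 0; 85 0 0 0 0 0 0; 85 0 0 0 0 0 0; 50 0 0 0 0 0 0; 50 0 0 0 0 0 0; 50 0 0 0 0 0 0; 50 0 0 0 0 0 0; 50 0 0 0 0 0 0; 50 0 0 0 0 0 0' 60;  python3 -c "from h import *; avg(2)"
```

```text
clock: 21.15
eef_pos: [0.5763, -0.2116, 0.1819]
orientation: [3.14, 0.001, 1.57]
force: [-2.1, 1.9, 5.4]
finger_gap: 0.0577
finger_force: 63.7
[ 0.5763 -0.2117  0.1819] [0. 0. 0.] [3.1399e+00 1.2000e-03 1.5702e+00] [-1.8  0.6  6.3] 0.0575 21.25
```

```bash
python3 -m crank '50 0 0 -10 0 0 0; 50 0 0 -30 0 0 0; 50 0 0 -40 0 0 0; 50 0 0 -40 0 0 0; 50 0 0 -40 0 0 0; 50 20 -2 -15 0 0 0; 50 38 -4 0 0 0 0; 50 38 -4 0 0 0 0; 50 38 -4 0 0 0 0; 50 38 -4 0 0 0 0; 50 38 -4 0 0 0 0; 50 38 -4 0 0 0 0'; python3 -m crank '50 38 -4 0 0 0 0; 50 38 -4 0 0 0 0; 50 38 -4 0 0 0 0; 50 31 -4 0 0 0 0; 50 10 0 0 0 0 0; 50 0 0 0 0 0 0; 50 0 0 0 0 0 0; 50 0 0 0 0 0 0'; python3 -c "from h import *; avg(3)"
```

```text
clock: 22.25
eef_pos: [0.5488, 0.0385, 0.355]
orientation: [-3.141, -0.0, 1.57]
force: [1.4, -0.0, -5.6]
finger_gap: 0.0573
finger_force: 67.1
clock: 22.92
eef_pos: [0.534, 0.1909, 0.3549]
orientation: [-3.141, 0.001, 1.57]
force: [-0.2, -0.7, -5.2]
finger_gap: 0.0577
finger_force: 67.0
[0.5342 0.1905 0.355 ] [0.0001 0.     0.    ] [3.1420e+00 4.0000e-04 1.5684e+00] [ 0.9 -0.5 -5.9] 0.0575 23.0667
```

```bash
python3 -m crank '50 0.5 0 20 0 0 0; 50 0 0 30 0 0 0; 50 0 0 25 0 0 0; 50 0 0 10 0 0 0; 50 0 0 4 0 0 0; 50 0 0 0 0 0 0; 50 0 0 0 0 0 0'; python3 -c "from h import *; avg(4)"
```

```text
clock: 23.65
eef_pos: [0.5349, 0.192, 0.2674]
orientation: [3.14, -0.0, 1.57]
force: [0.3, 0.0, -5.3]
finger_gap: 0.0572
finger_force: 66.7
[0.5349 0.1923 0.2679] [0.0001 0.0001 0.0001] [ 3.1385e+00 -4.0000e-04  1.5699e+00] [ 0.5 -0.8 -5.7] 0.058 23.85
```

```bash
python3 -m crank '50 -1 0 5 0 0 0; 50 0 0 2.5 0 0 0; 50 0 0 1 0 0 0; 50 0 0 0 0 0 0; 50 0 0 0 0 0 0'; python3 -c "from h import *; avg(2)";  python3 -m crank '50 0 0 0.7 0 0 0; 50 0 0 0 0 0 0; 50 0 0 0 0 0 0'; python3 -c "from h import *; avg(2)"
```

```text
clock: 24.27
eef_pos: [0.5343, 0.1913, 0.2589]
orientation: [3.141, 0.0, 1.57]
force: [-3.7, -1.3, 4.8]
finger_gap: 0.0573
finger_force: 68.3
[0.5343 0.1913 0.2589] [0. 0. 0.] [3.1407e+00 2.0000e-04 1.5703e+00] [-4.7 -1.4  4.8] 0.0573 24.3667
clock: 24.62
eef_pos: [0.5343, 0.1913, 0.2589]
orientation: [3.141, 0.0, 1.57]
force: [-6.8, -1.8, 10.5]
finger_gap: 0.0572
finger_force: 68.9
[0.5343 0.1913 0.2589] [0. 0. 0.] [3.1407e+00 3.0000e-04 1.5703e+00] [-6.6 -1.9 11.3] 0.0577 24.7167
```

```bash
python3 -m crank '57 0 0 -1 0 0 0; 62 0 0 0 0 0 0; 70 0 0 0 0 0 0; 85 0 0 0 0 0 0; 85 0 0 0 0 0 0; 85 0 0 -5 0 0 0; 85 0 0 -15 0 0 0; 85 0 0 -30 0 0 0; 85 0 0 -30 0 0 0; 85 0 0 -20 0 0 0; 85 0 0 0 0 0 0; 85 0 0 0 0 0 0'; python3 - <<'E'
from m import *
avg(4)
c="side";p,d=imaging.read_camera(c); cv2.imwrite("pics/s6.png",cv2.resize(p[120:260,150:350,::-1],None,fx=4,fy=4))
for v in (155,160,165): print(world(c,d,[232],[v]).round(3),disc(c,p,d,232,v))
# door: points between z .03 and .105 on outer face, window around the door
vs,us=np.mgrid[195:238,222:318].reshape(2,-1); P=world(c,d,us,vs); P=P[(P[:,2]>.03)&(P[:,2]<.1)&(P[:,1]<.09)]
vx=cv2.fitLine(P[:,:2].astype(np.float32),cv2.DIST_HUBER,0,.001,.001).ravel(); print("door line",vx, np.arctan2(-vx[1],vx[0]),P.min(0),P.max(0))
E
```

```text
clock: 25.72
eef_pos: [0.5345, 0.1913, 0.3597]
orientation: [3.138, -0.0, 1.57]
force: [-0.7, 0.0, -0.3]
finger_gap: 0.0848
finger_force: 0.0
[0.5336 0.1912 0.3569] [0.0002 0.     0.0007] [3.1431e+00 2.0000e-04 1.5700e+00] [-0.2  0.2 -0.5] 0.0849 25.9167
[[0.61  0.286 0.055]] [5.938e-01 2.634e-01 3.660e-02 5.570e-02 6.069e-01 2.754e-01 6.900e+01]
[[0.554 0.205 0.102]] [5.345e-01 1.907e-01 3.050e-02 1.020e-01 5.352e-01 1.916e-01 2.660e+02]
[[0.541 0.19  0.101]] [5.324e-01 1.901e-01 3.110e-02 1.019e-01 5.317e-01 1.884e-01 3.210e+02]
door line [ 0.73304206 -0.6801833   0.5165774  -0.0046908 ] 0.74801266 [ 0.42741982 -0.06701615  0.03000433] [0.57221627 0.08986389 0.0999561 ]
```

View pics/s6.png

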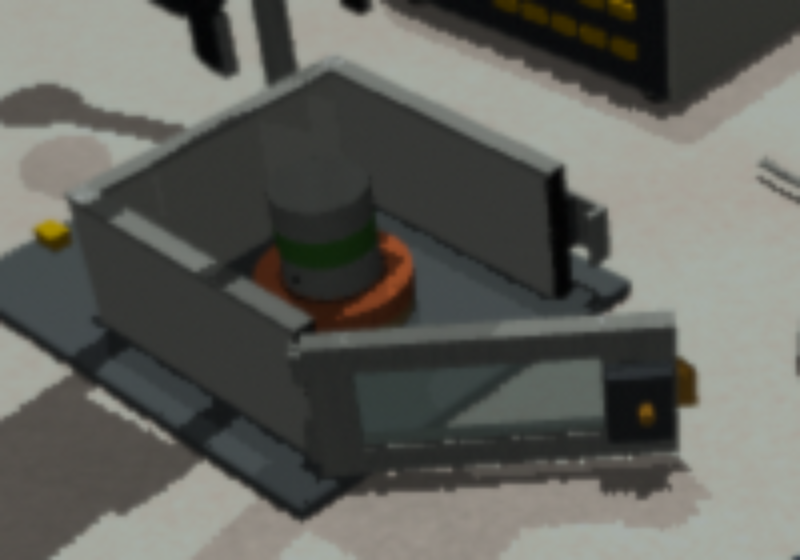

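The stack stands straight: steel, green, steel centred on the copper plate at crop (320,230). The door is still at about 0.75 rad with its hinge near world (0.435, 0.089). Now I'll close the fingers and move in front of the door.

```bash
python3 -m crank '0 -20 -4 0 0 0 0; 0 -38 -6 0 0 0 0; 0 -38 -6 0 0 0 0; 0 -38 -6 0 0 0 0; 0 -38 -6 0 0 0 0; 0 -38 -6 0 0 0 0; 0 -38 -6 0 0 0 0; 0 -15 -4 0 0 0 0; 0 0 0 0 0 0 0; 0 0 0 0 0 0 0' 20; python3 -m crank '0 0 0 30 0 0 0; 0 0 0 35 0 0 0; 0 0 0 35 0 0 0; 0 0 0 25 0 0 0; 0 0 0 0 0 0 0; 0 0 0 0 0 0 0'; python3 -c "from h import *; avg(4)"
```

```text
clock: 26.8
eef_pos: [0.4895, -0.0724, 0.3571]
orientation: [-3.14, -0.001, 1.567]
force: [0.6, -0.1, 0.8]
finger_gap: 0.0001
finger_force: 0.0
clock: 27.3
eef_pos: [0.4893, -0.0703, 0.2317]
orientation: [-3.138, -0.002, 1.572]
force: [0.5, -0.2, 0.7]
finger_gap: -0.0
finger_force: 0.0
[ 0.4907 -0.0713  0.2344] [0.0003 0.0003 0.0006] [3.1395e+00 7.0000e-04 1.5711e+00] [-0.3 -0.2  1.1] 0.0 27.5
```

```bash
python3 -m crank '0 10 4 5 0 0 0; 0 10 5 0 0 0 0; 0 10 5 0 0 0 0; 0 10 5 0 0 0 0; 0 10 6 0 0 0 0; 0 10 6 0 0 0 0; 0 10 6 0 0 0 0; 0 10 6 0 0 0 0; 0 10 6 0 0 0 0; 0 10 6 0 0 0 0; 0 0 0 0 0 0 0'; python3 - <<'E'
from m import *
avg(2)
c="top";p,d=imaging.read_camera(c); cv2.imwrite("pics/t7.png",cv2.resize(p[170:310,120:320,::-1],None,fx=4,fy=4))
E
```

```text
clock: 28.42
eef_pos: [0.5458, 0.0301, 0.2279]
orientation: [3.141, -0.001, 1.572]
force: [-0.2, -0.8, 0.1]
finger_gap: -0.0002
finger_force: 0.0
[0.5452 0.029  0.2277] [0.0002 0.0003 0.    ] [ 3.1417e+00 -1.0000e-04  1.5715e+00] [0.6 0.4 0.8] -0.0001 28.5167
```

View pics/t7.png

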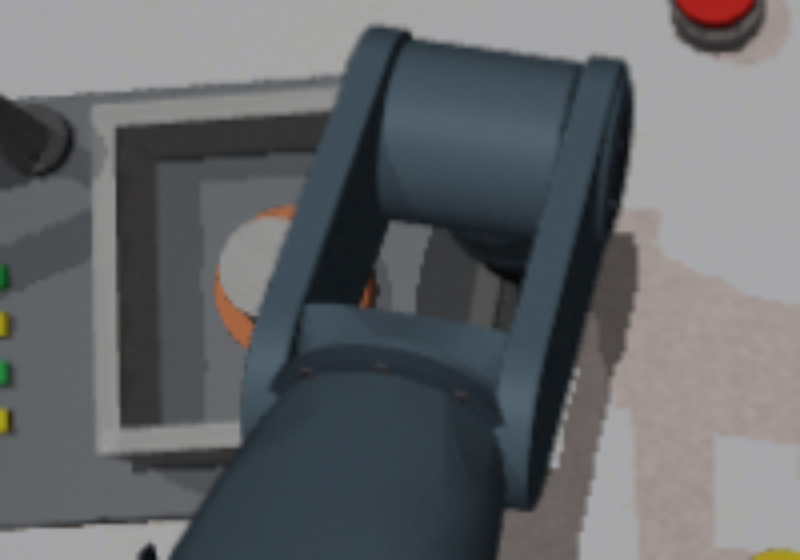

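The arm covers most of it, but the stack is unmoved at (265,265) and the door (about (490,300)) has swung nearly parallel to the front. I'll keep pushing and watch the force.

```bash
python3 -m crank '0 6 4 0 0 0 0; 0 6 3 0 0 0 0; 0 6 2 0 0 0 0; 0 0 0 0 0 0 0'; python3 -m crank '0 4 1 0 0 0 0; 0 4 1 0 0 0 0; 0 0 0 0 0 0 0'; python3 -m crank '0 4 1 0 0 0 0; 0 3 1 0 0 0 0; 0 0 0 0 0 0 0'
```

```text
clock: 28.9
eef_pos: [0.5543, 0.0471, 0.228]
orientation: [3.141, -0.0, 1.571]
force: [-0.2, -0.5, 0.5]
finger_gap: 0.0
finger_force: 0.0
clock: 29.15
eef_pos: [0.5559, 0.0547, 0.2278]
orientation: [-3.142, 0.0, 1.57]
force: [-0.2, 0.1, 0.5]
finger_gap: -0.0001
finger_force: 0.0
clock: 29.4
eef_pos: [0.558, 0.0616, 0.2279]
orientation: [3.141, -0.0, 1.57]
force: [-0.7, 0.2, 0.4]
finger_gap: -0.0002
finger_force: 0.0
```

```bash
python3 -m crank '0 3 0 0 0 0 0; 0 0 0 0 0 0 0; 0 0 0 0 0 0 0'; python3 -m crank '0 3 0 0 0 0 0; 0 0 0 0 0 0 0; 0 0 0 0 0 0 0';  python3 - <<'E'
from m import *
c="side";p,d=imaging.read_camera(c); cv2.imwrite("pics/s8.png",cv2.resize(p[110:260,150:350,::-1],None,fx=4,fy=4))
E
```

```text
clock: 29.65
eef_pos: [0.5581, 0.0637, 0.228]
orientation: [3.141, 0.001, 1.57]
force: [0.5, -6.0, 0.1]
finger_gap: 0.0004
finger_force: 0.0
clock: 29.9
eef_pos: [0.5582, 0.0648, 0.228]
orientation: [3.142, 0.005, 1.571]
force: [-1.3, -16.6, 0.2]
finger_gap: -0.0002
finger_force: 0.0
```

View pics/s8.png

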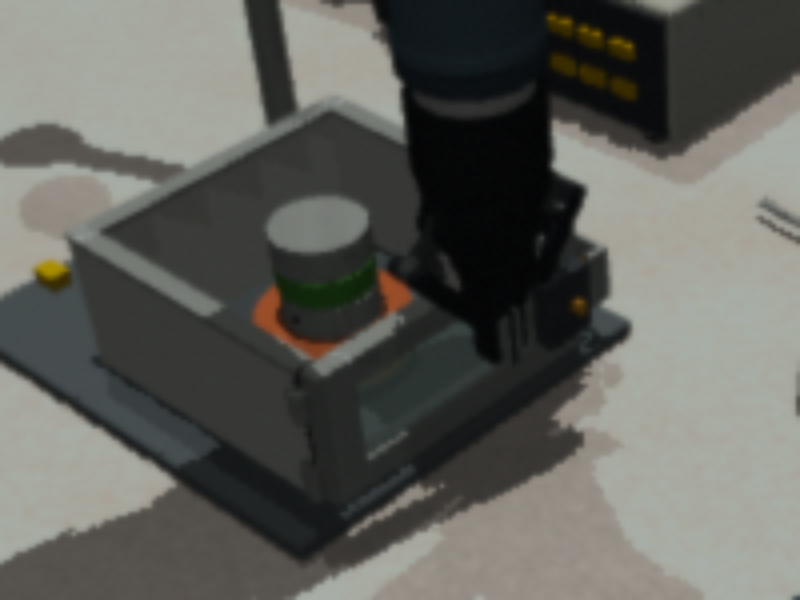

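The door is flush with the front and the resistance (17 N) is well beyond the catch force, so it is against its stop. I'll back off and measure the door angle.

```bash
python3 -m crank '0 -5 0 0 0 0 0; 0 -15 0 0 0 0 0; 0 -30 0 0 0 0 0; 0 -30 0 0 0 0 0; 0 -30 0 0 0 0 0; 0 -30 0 -30 0 0 0; 0 -30 0 -40 0 0 0; 0 0 0 -40 0 0 0; 0 0 0 0 0 0 0; 0 0 0 0 0 0 0';  python3 - <<'E'
from m import *
print(ctrl.get_state()["force"])
c="side";p,d=imaging.read_camera(c); cv2.imwrite("pics/s9.png",cv2.resize(p[110:260,150:350,::-1],None,fx=4,fy=4))
vs,us=np.mgrid[165:240,225:305].reshape(2,-1); P=world(c,d,us,vs); P=P[(P[:,2]>.03)&(P[:,2]<.1)&(P[:,1]<.083)&(P[:,1]>.068)&(P[:,0]<.59)]
vx=cv2.fitLine(P[:,:2].astype(np.float32),cv2.DIST_HUBER,0,.001,.001).ravel(); print("door",len(P),vx,np.arctan2(-vx[1],vx[0]))
for v in (164,168,172): print(disc(c,p,d,230,v))
c="top";p,d=imaging.read_camera(c)
vs,us=np.mgrid[180:300,220:270].reshape(2,-1); P=world(c,d,us,vs); P=P[(P[:,2]>.098)&(P[:,2]<.112)&(P[:,0]<.61)&(P[:,0]>.46)]
vx=cv2.fitLine(P[:,:2].astype(np.float32),cv2.DIST_HUBER,0,.001,.001).ravel(); print("door top",len(P),vx,np.arctan2(-vx[1],vx[0]))
E
```

```text
clock: 30.78
eef_pos: [0.5588, -0.0978, 0.3339]
orientation: [3.135, 0.002, 1.569]
force: [-0.9, -0.5, -0.8]
finger_gap: -0.0001
finger_force: 0.0
[-0.91963466 -0.54808366 -0.78737661]
door 1341 [0.99840504 0.05645712 0.5138414  0.0785925 ] -0.056487158
[5.346e-01 1.916e-01 3.210e-02 1.019e-01 5.320e-01 1.888e-01 3.210e+02]
[5.342e-01 1.908e-01 3.130e-02 1.020e-01 5.327e-01 1.896e-01 2.980e+02]
[5.325e-01 1.896e-01 3.010e-02 1.019e-01 5.306e-01 1.869e-01 2.940e+02]
door top 237 [0.99964243 0.02673895 0.56396526 0.08463855] -0.026742138
```

View pics/s9.png

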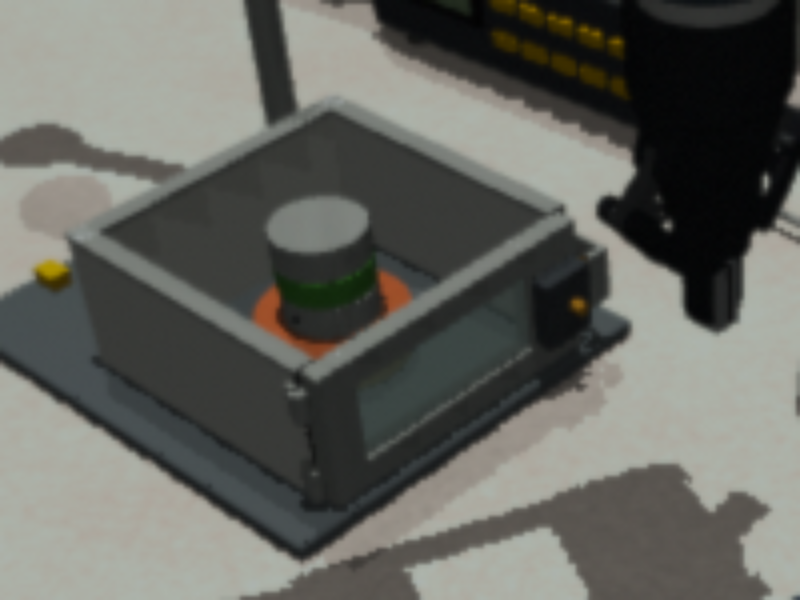

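The door is flush along its whole length with no gap at the catch edge (580,240), and the stack is undisturbed. One check of the door's angle against the guard's back wall.

```bash
python3 - <<'E'
from m import *
for k in range(2):
  c="side";p,d=imaging.read_camera(c)
  vs,us=np.mgrid[125:235,165:300].reshape(2,-1); P=world(c,d,us,vs); T=P[(abs(P[:,2]-.104)<.003)]
  for n,a in (("back",T[(T[:,1]>.265)&(T[:,0]>.45)&(T[:,0]<.61)]),("door",T[(T[:,1]<.11)&(T[:,0]>.45)&(T[:,0]<.61)])):
    l=cv2.fitLine(a[:,:2].astype(np.float32),cv2.DIST_HUBER,0,.001,.001).ravel(); print(n,len(a),l.round(4),l[1]/l[0])
E
```

```text
back 258 [0.9982 0.0606 0.52   0.2847] 0.060723443
door 337 [0.9987 0.0502 0.5336 0.0824] 0.050222304
back 267 [0.9988 0.0494 0.5123 0.2845] 0.04941733
door 331 [0.9991 0.0434 0.5254 0.0819] 0.04347903
```

```bash
python3 -c "
from rig import ctrl; print(ctrl.sign_off())"
```

```text
the job is handed in; nothing more can be done
None
```

The steel–green–steel stack stands centred on the plate (top disc within about 2 mm of its centre by camera), the door is pushed shut against its stop (within about 0.01 rad of parallel to the back wall; the catch tongue itself could not be seen), and the job is handed in at about 31 s with no verdict shown.

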